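# Load the sloped drilling jig and clamp its leaf shut

### The job

Lay the short slotted channel, open side down, fully home in the four-corner nest of the sloped green drilling jig and let it go. Then swing the jig's aluminium leaf (the one with the black knob) fully shut over it, and only then bring the red clamp lever fully down onto the leaf. Leave the other things on the bench where they are.

Things in the scene. Friction and masses are not known exactly. Their poses are not given: they have to be found in the camera images.
- channel: loose short bright U-channel with two black slots in its top: 80 (x) x 40 (y) x 32 mm high, 3 mm walls, about 0.14 kg. Stands on the bench left or right of the jig, open side down (flat web on top, the 80 mm side walls down), x within 0.8 rad of world x. Origin: centre of its underside, z up to the web. Grip it across the 40 mm. Fits the nest either way round.
- nest (a point): middle of the nest, on the surface of the jig's sloping bed, 85 mm above the bench. x runs up the slope (away from the robot), y across to the left, z square to the bed (leans 30 degrees to the robot). Seated, the channel has its origin here, x along this x, z alike. Four 6 mm high corner stops leave it 3 mm of play on each side; between them (|x| < 30 mm) the sides are free for fingers.
- jig: green steel drilling jig bolted to the bench, x away from the robot, z up; origin on the bench, under the nest. Its bed plate slopes 30 degrees, low side to the robot, 120 mm wide and from -60 to +95 mm along nest x. The open leaf leans over the nest from the far side: a tool tilted square to the bed gets in beside it, an upright one does not.
- leaf_hinge (a point): middle of the leaf's hinge axis, parallel to nest y, 85 mm up the slope from the nest and 40 mm off the bed (axes as nest)
- leaf (a joint): angle of the leaf in rad: 0 = shut (parallel to the bed), growing as it opens upwards and away; starts 1.6 to 1.9, stop at 2.0. The hinge is stiff (0.4 N m): it stays about where it is left. Shut, the leaf clears a seated channel by 2 mm, and cannot shut over one that is not home.
- leaf_knob (a point): centre of the black barrel knob at the free end of the leaf (aluminium frame, 96 mm wide, 8 mm thick), 180 mm from leaf_hinge. Barrel 24 mm across, 30 mm long along nest y, on a 10 mm stem; pinched by its ends it can turn between the fingers as it is led round. At leaf angle q it is at (85 - 180 cos q, 0, 40 + 180 sin q) mm in the nest frame; shut, it is in free air before the bed.
- clamp_pivot (a point): pivot of the red clamp lever, axis parallel to nest y, at (55, 110, 50) mm in the nest frame, to the left of the bed (axes as nest)
- clamp (a joint): angle of the clamp lever in rad: 0 = fully down, parallel to the bed and pointing down the slope with its foot on the leaf's side tab; grows as it is raised; starts 1.7 to 2.1. Stiff pivot (0.3 N m), stays about where it is left.
- clamp_knob (a point): centre of the red barrel knob at the end of the clamp lever, 120 mm from clamp_pivot; 24 mm across, 30 mm long along nest y; pinch it by its ends. At lever angle q it is at (55 - 120 cos q, 110, 50 + 120 sin q) mm in the nest frame.
- angle: loose dark steel L-angle offcut, 80 x 40 x 40 mm; bystander
- screwdriver: loose orange screwdriver; bystander
- hammer: loose wooden-handled hammer; bystander
- plate: loose flat slotted plate 110 x 70 x 4 mm; bystander
- tub: loose blue tub of bolts 120 x 90 x 50 mm; bystander
- spray_can: loose yellow spray can, 64 mm across, 180 mm tall; bystander
- tape: loose yellow tape measure 65 x 35 x 60 mm; bystander
Things that resemble listed ones, but are neither listed nor needed, are in the scene too. What is shaped like the channel but pink is not meant.

How it is judged:
By the outcome, as a careful person would: the job done as asked, in the order asked, and still so for the second after the job is handed in, with the robot touching nothing.
It also fails if it takes over 67 s, if anything falls off the work surface, if the arm or the gripper's body presses on something with over 40 N, if the wrist force passes 120 N, or if a joint passes its speed limit or range.

### The arm

A 7-joint arm with a two-finger parallel gripper is mounted at the origin on the work surface. World frame = base frame: x ahead of the robot, y to its left, z up, the work surface at z = 0. Lengths are in m, angles in rad, forces in N, time in s.
With the tool pointing down it reaches from about 0.425 to 0.875 m from the base axis. Payload 4.7 kg.
Tool frame: the origin (TCP) lies between the finger pads; the fingertips stand tip_reach ahead of it and the grasp point (between the pads) lies 2 mm behind it (tip_reach is the distance from the TCP to the fingertips, in m); z points along the fingers, y is the line along which they close (so a half turn about z gives the same grasp; the last joint's range is limited). The gripper opens to 85 mm and grips with 20 to 120 N. Pads are 22 mm wide; open, the fingers measure 114 mm over their backs; the gripper's body (76 mm by 85 mm) begins 54 mm behind the grasp point. The pads swing forward as they close: fully open they stand 13 mm farther back than shut.
Start: joints at [0.014, 0.321, -0.07, 1.45, 0.023, 1.371, -0.057], TCP at [0.65, -0, 0.248] pointing down, gripper open.
Joint ranges: [-2.86, 2.86], [-0.3, 2.09], [-1.38, 1.24], [0.06, 2.45], [-1.56, 4.7], [0.09, 2.05], [-2.69, 2.69]. Speed limits (rad/s): [2.57, 2.57, 3.14, 3.14, 3.14, 3.14, 3.14].

### API

Orientations are given as a 3x3 rotation matrix whose columns are the frame's x, y, z axes.
In Python, from cell import * gives the robot as it stands.
- The arm moves only by the tool arm_command, never from a script. Its argument "motion" is a list of rows, each a list of 7 numbers: the turn, a rotation vector about the tool's x, y, z in degrees, then the shift along the tool's x, y, z in m, then the opening in per cent of the stroke, from 0 (shut) to 100 (fully open). A call has 1 to 10 rows; each row shifts and turns the commanded pose from where the row before left it, along the tool's axes as they then stand; what a row does not reach is not made up. A row lasts 1/10 s, in which the tool goes at most 50 mm and 8.59 degrees, less where a joint would pass 70% of its speed; a pose out of reach is approached as far as the arm can. A call is refused whole if a number of a shift passes 0.05 or a number of a turn 8.59, either way. A call with a gripper value outside its range is refused whole. The fingers move at their own pace and stop on an object; "squeeze" is the grip in N (left out, the last holds). Time passes only in rows, so rows that do not move let the fingers close. It gives the time, the measured TCP pose, the force, the opening and the grip force at its end, in the units of the state.
- get_state(): the state, without advancing time (a new reading comes with each control period).
- snapshot(name): name is "scene" or "side" or "wrist"; returns the picture (420x560x3 uint8, blue, green, red); there is no depth.
- calibration(name): a dict with "K" (3x3 intrinsics, pixels), "extrinsics" (4x4, takes a point from world to camera coordinates); the wrist camera has in their place "tool_from_camera" (4x4, takes a point from camera to tool coordinates, whose origin is the TCP and whose axes are the flange's). Camera axes: x right, y down, z forward; pixel columns grow to the right and rows downward; lengths in m; the calibration is good to about 2 mm. A picture is of the moment at which its call begins: read the wrist's pose just before it. calibration takes no time and is no camera call.
- hand_in(): hands the job in; it is judged then, once.
The state is a dict: "time": time; "qpos": joint angles; "joint_vel": joint speeds; "effort": joint torques, N m; "eef_pos": TCP position; "tool_rot": TCP orientation; "force": force on the tool from outside, world axes, zero at the start; "torque": the same for the moment, N m; "gripper_width": finger opening in m; "grip_force": force on a finger pad.
Only numpy, scipy, OpenCV 4.12 (cv2) and the standard library are available. Lean on these libraries where they do the work, as an engineer would, in place of code of your own. Each camera call takes 0.05 s, during which the arm holds its last target. There are 200 camera calls.

## Working session

There is one attempt and no reset: what is moved stays moved. The work goes in short steps, Python scripts to look and compute and a tool call to move; the robot and the scene stay as the last step left them, time stands still between calls to the robot, and variables do not carry over. Pictures are saved under pics/ and viewed, at most 10 in all, crops included, and the job is handed in when it is done.

Besides the shell and the picture viewer there is one more tool, called after "Emit:" by a JSON object that holds its "method" and its "body", one argument or row to a line. arm_command: Moves the arm, as the interface text tells. Its arguments: {"type":"object","properties":{"motion":{"type":"array"},"squeeze":{"type":"number"}},"required":["motion"]}

```bash
ls; mkdir -p pics; python3 - <<'E'
from cell import *
import cv2,numpy as np
s=get_state();print(s)
for n in("scene","side","wrist"):
    cv2.imwrite(f"pics/{n}0.png",snapshot(n))
    c=calibration(n)
    for k in c: print(n,k,np.round(np.array(c[k]),4).tolist() if not isinstance(c[k],str) else c[k])
import cell;print([x for x in dir(cell) if x[0]!='_'])
a=cv2.imread("pics/scene0.png");print(a.shape)
E
```

```text
pics
{'time': 0.0, 'qpos': array([ 0.01411013,  0.32181214, -0.07007986,  1.45166109,  0.02259787,
        1.37079286, -0.05688077]), 'joint_vel': array([-6.53535626e-05,  3.00502069e-04, -4.07347697e-04, -9.35850032e-04,
       -6.23579609e-04, -9.97948531e-04,  4.32301850e-04]), 'effort': array([-1.25131752e-03, -4.93579853e+01, -3.82724963e-01, -3.14334905e+01,
        1.30020955e-02,  1.12603378e-02,  4.26072404e-06]), 'eef_pos': array([ 6.49502088e-01, -5.62313249e-05,  2.47237462e-01]), 'tool_rot': array([[-3.44079406e-05,  9.99998225e-01, -1.88406745e-03],
       [ 9.99999995e-01,  3.42249018e-05, -9.71830142e-05],
       [-9.71183597e-05, -1.88407078e-03, -9.99998220e-01]]), 'force': array([-0.63859985,  0.10436277,  0.08962626]), 'torque': array([-0.06733169,  0.05100173,  0.02625278]), 'grip_force': 0.0, 'gripper_width': 0.0853880568091905}
scene K [[513.8434, 0.0, 280.7534], [0.0, 513.8434, 215.4207], [0.0, 0.0, 1.0]]
scene extrinsics [[0.4855, 0.8742, -0.0014, -0.2236], [0.7478, -0.4161, -0.5174, -0.339], [-0.4529, 0.2501, -0.8557, 1.8912], [0.0, 0.0, 0.0, 1.0]]
side K [[468.6725, 0.0, 284.4256], [0.0, 468.6725, 213.5421], [0.0, 0.0, 1.0]]
side extrinsics [[-0.6802, -0.7328, -0.015, 0.3045], [-0.4343, 0.4195, -0.7971, 0.3317], [0.5905, -0.5357, -0.6037, 0.9754], [0.0, 0.0, 0.0, 1.0]]
wrist K [[293.3259, 0.0, 276.7607], [0.0, 293.3259, 206.1469], [0.0, 0.0, 1.0]]
wrist tool_from_camera [[-0.0, -0.9603, -0.2788, 0.0714], [1.0, 0.0002, -0.0007, -0.0], [0.0007, -0.2788, 0.9603, -0.1259], [0.0, 0.0, 0.0, 1.0]]
['IKError', 'calibration', 'get_state', 'hand_in', 'snapshot', 'tip_reach']
(420, 560, 3)
```

View pics/scene0.png

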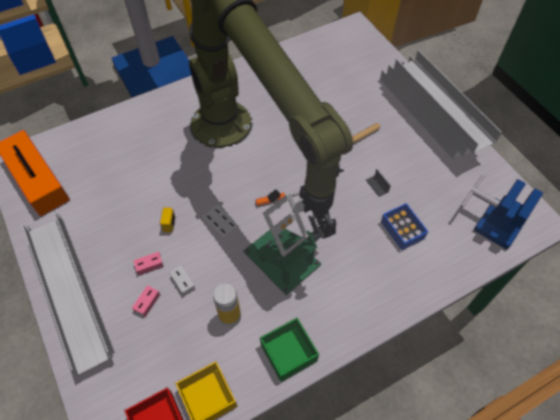

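View pics/side0.png

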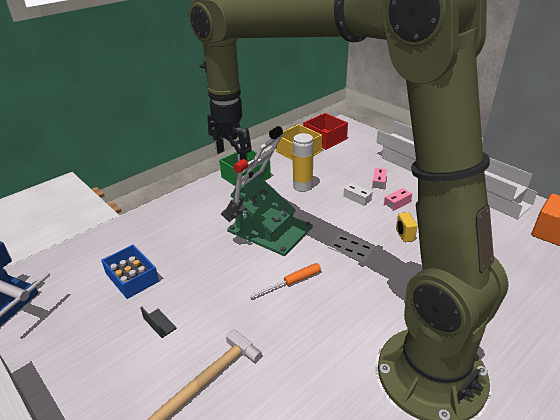

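Scene view: the jig is at (285,250) with its leaf open. The candidates for the channel are the bright slotted channel at (181,280), pink ones at (148,262) and (146,300), and the flat slotted plate at (219,220). I choose the bright one at (181,280); in the side view it is at (358,193). I'll check it in a close crop.

```bash
cat > h.py <<'E'
from cell import *
import cv2,numpy as np
from scipy.spatial.transform import Rotation as R
def cam(n,s=None):
    c=calibration(n)
    if n=="wrist":
        s=s or get_state();T=np.eye(4);T[:3,:3]=s['tool_rot'];T[:3,3]=s['eef_pos']
        return np.array(c['K']),np.linalg.inv(T@np.array(c['tool_from_camera']))
    return np.array(c['K']),np.array(c['extrinsics'])
def proj(C,P):
    K,E=C;p=(np.atleast_2d(P)@E[:3,:3].T+E[:3,3])@K.T;return p[:,:2]/p[:,2:]
def ray(C,uv):
    K,E=C;d=E[:3,:3].T@np.linalg.solve(K,[uv[0],uv[1],1]);return -E[:3,:3].T@E[:3,3],d/np.linalg.norm(d)
def onz(C,uv,z):
    o,d=ray(C,uv);return o+d*(z-o[2])/d[2]
def tri(rs):
    A=0;b=0
    for o,d in rs:
        M=np.eye(3)-np.outer(d,d);A=A+M;b=b+M@o
    return np.linalg.solve(A,b)
def S30():
    c,s=np.cos(np.pi/6),np.sin(np.pi/6);return np.array([[c,0,-s],[0,1,0],[s,0,c]])
def nestR(yaw): return R.from_euler('z',yaw).as_matrix()@S30()
E
python3 - <<'E'
from h import *
a=cv2.imread("pics/scene0.png");b=cv2.imread("pics/side0.png")
f=lambda i,x0,y0,w,h,k:cv2.resize(i[y0:y0+h,x0:x0+w],None,fx=k,fy=k,interpolation=cv2.INTER_CUBIC)
top=np.hstack([f(a,235,185,105,115,3.8),f(b,210,120,105,115,3.8)])
cv2.imwrite("pics/jig.png",top)
print(top.shape)
m=np.hstack([f(a,125,235,80,80,5),f(b,335,160,80,80,5)]);cv2.imwrite("pics/ch.png",m)
# channel mask
for n,i,(u,v) in(("scene",a,(181,280)),("side",b,(358,193))):
    hsv=cv2.cvtColor(i,cv2.COLOR_BGR2HSV);print(n,[hsv[v+k,u+j].tolist() for k in(-6,-3,0,3) for j in(-6,0,6)],hsv[v-25,u].tolist())
E
```

```text
(437, 798, 3)
scene [[160, 5, 169], [150, 6, 168], [154, 11, 168], [150, 4, 173], [150, 4, 174], [156, 7, 175], [150, 5, 156], [158, 6, 174], [150, 4, 173], [150, 10, 106], [160, 5, 170], [150, 5, 160]] [150, 11, 164]
side [[105, 170, 3], [165, 7, 213], [163, 15, 205], [165, 7, 222], [162, 6, 215], [167, 8, 226], [150, 8, 132], [169, 9, 225], [170, 8, 100], [173, 7, 139], [162, 9, 135], [160, 7, 233]] [160, 11, 200]
```

View pics/jig.png

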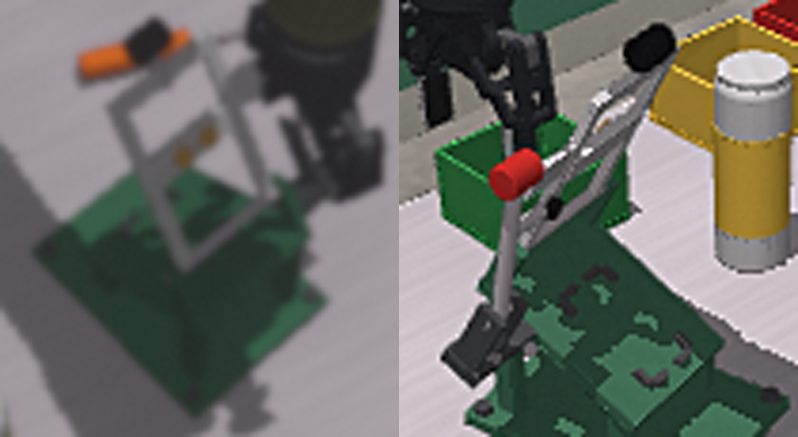

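View pics/ch.png

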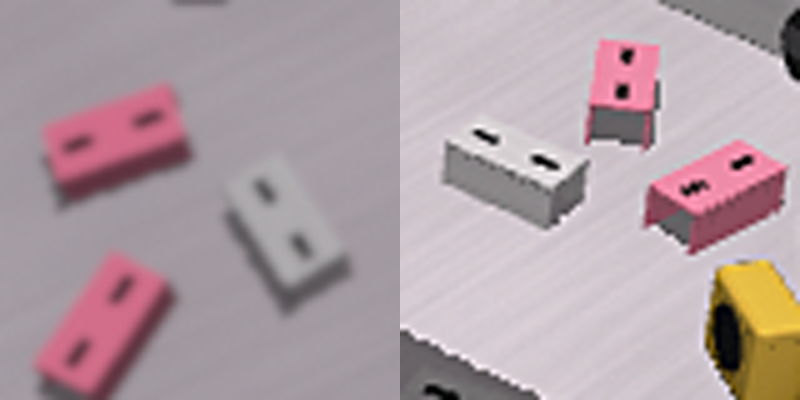

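The side crop shows the bright channel with slots at side (352,187) and (364,192), and in the scene view at (178,273) and (186,284). The others of that shape are clearly pink. The jig shows the red knob (side 241,166), black leaf knob (side 276,132) and four dark corner stops.

```bash
python3 - <<'E'
from h import *
c,s=cam("scene"),cam("side")
A=[onz(s,p,.032) for p in((352.2,187.2),(364,192.2))];B=[onz(c,p,.032) for p in((178,273.2),(185.6,284))]
for X in(A,B): print(np.round(X,4).tolist(),np.mean(X,0),np.arctan2(*(X[1]-X[0])[1::-1]))
Q=[onz(s,p,.032)[:2].round(4).tolist() for p in((346.2,184.4),(372.6,192.4),(365.4,196),(343.8,188.4))];print(Q,np.mean(Q,0))
for n,p in(("far-l",(600,272)),("nl?",(570,300)),("nr",(683,347)),("x",(650,378))):
    print(n,onz(s,(210+(p[0]-399)/3.8,120+p[1]/3.8),.088))
E
```

```text
[[0.5355, -0.3728, 0.032], [0.4921, -0.3777, 0.032]] [ 0.51382895 -0.37524711  0.032     ] -3.027081438817355
[[0.4992, -0.3746, 0.032], [0.5426, -0.3687, 0.032]] [ 0.52089034 -0.37166423  0.032     ] 0.1342979169905206
[[0.5591, -0.3713], [0.473, -0.3959], [0.4761, -0.3649], [0.5494, -0.3488]] [ 0.5144   -0.370225]
far-l [ 0.64911372 -0.10356108  0.088     ]
nl? [ 0.6367141  -0.06324443  0.088     ]
nr [ 0.53503982 -0.0841578   0.088     ]
x [ 0.52453088 -0.04264929  0.088     ]
```

View pics/wrist0.png

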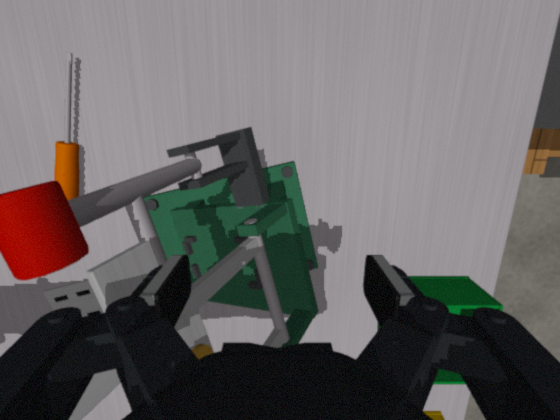

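The start wrist view looks down on the jig: red knob at left (40,230), base plate yawed slightly anticlockwise, open leaf in the lower left. I'll lift clear first and re-measure from there.

Emit:
{"method": "arm_command", "body": {
  "motion": [
    [0,0,0,0,0,-0.03,100],
    [0,0,0,0,0,-0.05,100],
    [0,0,0,0,0,-0.05,100],
    [0,0,0,0,0,-0.03,100],
    [0,0,0,-0.05,-0.02,0,100],
    [0,0,0,-0.05,-0.02,0,100],
    [0,0,0,-0.05,-0.02,0,100],
    [0,0,0,0,0,0,100],
    [0,0,0,0,0,0,100]
  ]
}}

```text
time: 1.05
eef_pos: [0.5937, -0.141, 0.4083]
tool_rot: [[0.004, 1.0, -0.0], [1.0, -0.004, 0.0], [0.0, -0.0, -1.0]]
force: [-0.1, 1.0, -0.2]
gripper_width: 0.0854
grip_force: 0.0
```

```bash
python3 - <<'E'
from h import *
import pickle
s=get_state();print(s['eef_pos'],s['time'],s['qpos'])
w=snapshot("wrist");a=snapshot("scene");b=snapshot("side")
for n,i in(("w1",w),("sc1",a),("si1",b)): cv2.imwrite(f"pics/{n}.png",i)
pickle.dump(s,open("s1.pkl","wb"))
f=lambda i,x0,y0,w,h,k:cv2.resize(i[y0:y0+h,x0:x0+w],None,fx=k,fy=k,interpolation=cv2.INTER_CUBIC)
W=cv2.resize(w,(560,420))
cv2.imwrite("pics/j2.png",np.hstack([f(a,240,180,80,120,5),f(b,215,120,80,120,5)]))
E
```

```text
[ 0.59365386 -0.14099231  0.40832559] 1.05 [ 0.18075394  0.21175584  0.01115833  1.27245548 -0.00249503  1.65742327
  0.1878127 ]
```

View pics/w1.png

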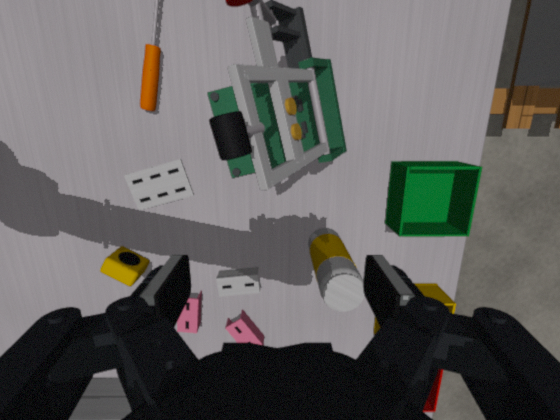

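View pics/j2.png

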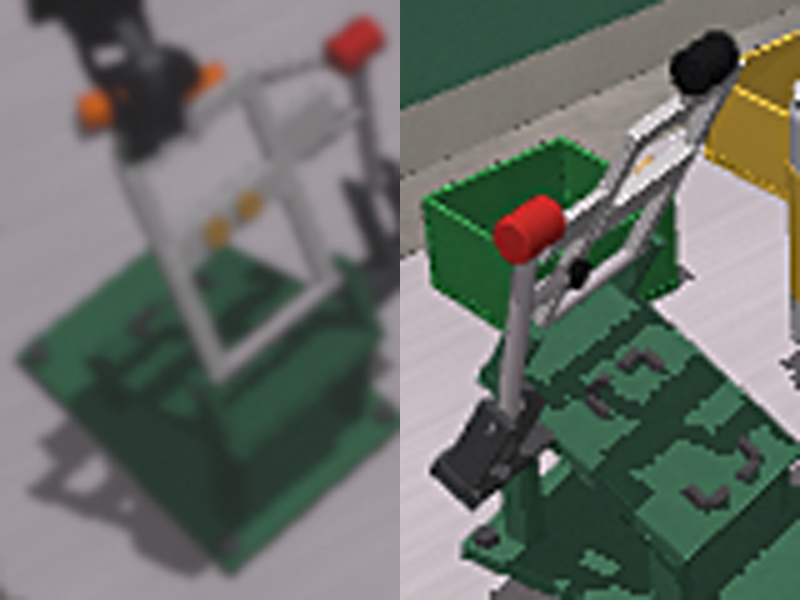

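Wrist view: leaf knob (231,136), channel (238,284) with slots (227,287) and (250,285), base-plate bolts (214,97) and (236,172). The zoomed pair shows the red knob at scene (311,189) / side (241,166), the leaf knob at side (276,132), and the stops around side (270,205).

```bash
python3 - <<'E'
from h import *
import pickle
s=pickle.load(open("s1.pkl","rb"))
c,d,w=cam("scene"),cam("side"),cam("wrist",s)
red=tri([ray(c,(311,189)),ray(d,(241,166))]);print("red",red)
lk=tri([ray(w,(231,136)),ray(d,(276,132.4))]);print("leafknob",lk)
S=lambda p:(215+(p[0]-400)/5,120+p[1]/5)
A,B,C,D=[S(p) for p in((642,360),(598,395),(748,458),(708,497))]
P=[onz(d,A,.106),onz(d,B,.106),onz(d,C,.070),onz(d,D,.070)];print(np.round(P,4))
P=np.array(P);print("nest xy",P.mean(0));u=P[:2].mean(0)-P[2:].mean(0);print("yaw",np.arctan2(u[1],u[0]));v=P[[1,3]].mean(0)-P[[0,2]].mean(0);print(np.arctan2(-v[0],v[1]),np.linalg.norm(u),np.linalg.norm(v))
p=[onz(w,q,.008) for q in((214,97),(236,172))];v=p[0]-p[1];print("bolts",p,np.arctan2(-v[0],v[1]))
p=[onz(w,q,.032) for q in((227,287),(250,285))];v=p[1]-p[0];print("chan",np.mean(p,0),np.arctan2(v[1],v[0]))
# refined slots
g=cv2.cvtColor(cv2.imread("pics/w1.png"),cv2.COLOR_BGR2GRAY);r=g[265:300,214:264]
n,l,st,ce=cv2.connectedComponentsWithStats((r<70).astype('uint8'));print([(st[i,4],ce[i]+[214,265]) for i in range(1,n)])
m=(r>195).astype('uint8');print(np.percentile(r,[10,50,90]))
# bolts/red mask
for n_,C_,f in(("scene",c,"sc1"),("side",d,"si1")):
    h=cv2.cvtColor(cv2.imread(f"pics/{f}.png"),cv2.COLOR_BGR2HSV);m=cv2.inRange(h,(0,150,60),(5,255,255))|cv2.inRange(h,(175,150,60),(180,255,255))
    n,l,st,ce=cv2.connectedComponentsWithStats(m);print(n_,[(st[i,4],ce[i].round(1).tolist()) for i in range(1,n) if st[i,4]>40])
E
```

```text
red [0.56248433 0.03492166 0.2708885 ]
leafknob [ 0.56019102 -0.08083254  0.31933178]
[[ 0.6261 -0.0866  0.106 ]
 [ 0.6172 -0.0466  0.106 ]
 [ 0.5521 -0.0991  0.07  ]
 [ 0.5413 -0.0591  0.07  ]]
nest xy [ 0.58414747 -0.07287244  0.088     ]
yaw 0.165412740443174
0.24244750307144347 0.08407665515084817 0.04119855861411517
bolts [array([ 0.48784816, -0.03028286,  0.008     ]), array([ 0.51955007, -0.1577688 ,  0.008     ])] 0.24372638943472932
chan [ 0.51833877 -0.37601221  0.032     ] 0.09440905996985323
[(np.int32(78), array([249.5       , 270.57692308])), (np.int32(15), array([249.26666667, 284.33333333])), (np.int32(15), array([226.26666667, 286.46666667]))]
[ 78.9 146.  158. ]
scene [(np.int32(54), [310.7, 188.3]), (np.int32(1126), [155.3, 408.1])]
side [(np.int32(921), [328.2, 128.9]), (np.int32(130), [240.5, 165.5])]
```

Emit:
{"method": "arm_command", "body": {
  "motion": [
    [0,0,0,-0.047,-0.015,0,75],
    [0,0,0,-0.047,-0.015,0,75],
    [0,0,0,-0.047,-0.015,0,75],
    [0,0,0,-0.047,-0.015,0,75],
    [0,0,0,-0.047,-0.015,0,75],
    [0,0,-8,0,0,0.02,75],
    [0,0,-8,0,0,0.02,75],
    [0,0,-8,0,0,0.02,75],
    [0,0,-8,0,0,0.02,75],
    [0,0,-8,0,0,0.02,75]
  ]
}}

```text
time: 2.2
eef_pos: [0.5207, -0.3724, 0.3071]
tool_rot: [[-0.65, 0.76, -0.0], [0.76, 0.65, 0.001], [0.001, 0.0, -1.0]]
force: [-0.7, 0.4, 0.3]
gripper_width: 0.0641
grip_force: 0.0
```

Emit:
{"method": "arm_command", "body": {
  "motion": [
    [0,0,-8,0,0,0.02,75],
    [0,0,-8,0,0,0.02,75],
    [0,0,-8,0,0,0.02,75],
    [0,0,-8,0,0,0.02,75],
    [0,0,-8,0,0,0.02,75],
    [0,0,-8,0,0,0.02,75],
    [0,0,-8,0,0,0.02,75],
    [0,0,0,0,0,0,75],
    [0,0,0,0,0,0,75]
  ]
}}

```text
time: 3.1
eef_pos: [0.5202, -0.3732, 0.1683]
tool_rot: [[-0.995, -0.103, -0.0], [-0.103, 0.995, 0.001], [0.0, 0.001, -1.0]]
force: [0.5, 0.2, 0.4]
gripper_width: 0.0639
grip_force: 0.0
```

```bash
python3 - <<'E'
from h import *
s=get_state();print(s['eef_pos'],s['tool_rot'].round(3).tolist(),s['time'],s['qpos'].round(2),tip_reach)
w=snapshot("wrist");cv2.imwrite("pics/w2.png",w);C=cam("wrist",s)
print(proj(C,[.518,-.3755,.032]))
h=cv2.cvtColor(w,cv2.COLOR_BGR2HSV)
m=cv2.inRange(h,(160,60,60),(179,255,255));n,l,st,ce=cv2.connectedComponentsWithStats(m)
for i in range(1,n):
    if st[i,4]>100:
        ys,xs=np.where(l==i);p=np.array([onz(C,q,.032)[:2] for q in zip(xs[::5],ys[::5])]);print("pink",st[i],p.min(0),p.max(0))
E
```

```text
[ 0.52017654 -0.37317578  0.16825577] [[-0.995, -0.103, -0.0], [-0.103, 0.995, 0.001], [0.0, 0.001, -1.0]] 3.1 [ 0.62  0.35 -0.05  1.58  0.02  1.22  2.24] 0.017
[[273.70405362 198.31535872]]
pink [ 155   29  106   76 5049] [ 0.38918618 -0.48326928] [ 0.43830034 -0.39892666]
pink [  97  151  104   79 3615] [ 0.48387365 -0.53578532] [ 0.56153801 -0.44448734]
```

View pics/w2.png

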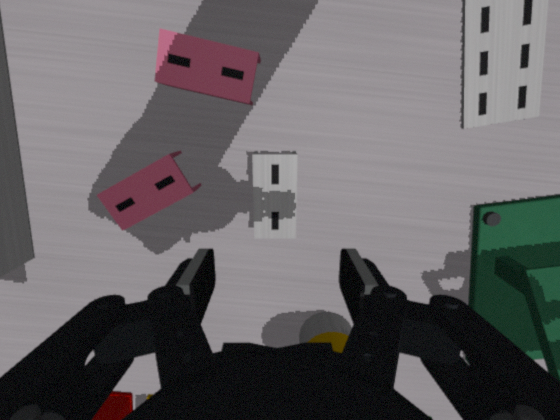

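The close view confirms the bright channel at (275,196), its slots (275,173) and (275,220) in line with the tool and clear of the pink ones at left. Now descend and grip.

Emit:
{"method": "arm_command", "body": {
  "motion": [
    [0,0,0,0.004,-0.001,0.03,75],
    [0,0,0,0,0,0.04,75],
    [0,0,0,0,0,0.04,75],
    [0,0,0,0,0,0.025,75],
    [0,0,0,0,0,0.01,75],
    [0,0,0,0,0,0,75],
    [0,0,0,0,0,0,0],
    [0,0,0,0,0,0,0],
    [0,0,0,0,0,0,0],
    [0,0,0,0,0,0,0]
  ],
  "squeeze": 45
}}

```text
time: 4.15
eef_pos: [0.5172, -0.3767, 0.0261]
tool_rot: [[-0.995, -0.104, 0.004], [-0.104, 0.995, -0.002], [-0.004, -0.003, -1.0]]
force: [-0.2, -0.2, 6.1]
gripper_width: 0.0393
grip_force: 47.2
```

Emit:
{"method": "arm_command", "body": {
  "motion": [
    [0,0,0,0,0,-0.03,0],
    [0,0,-3.3,0,0,-0.05,0],
    [0,0,-3.3,0,0,-0.05,0],
    [0,0,0,0,0,-0.05,0],
    [0,0,0,-0.002,0.047,-0.01,0],
    [0,0,0,-0.002,0.047,-0.01,0],
    [0,0,0,-0.002,0.047,0,0],
    [0,0,0,-0.001,0.047,0,0],
    [0,0,0,-0.001,0.047,0,0],
    [0,0,0,-0.001,0.047,0,0]
  ]
}}

```text
time: 5.15
eef_pos: [0.4619, -0.0968, 0.2237]
tool_rot: [[-0.976, -0.218, 0.001], [-0.218, 0.976, -0.001], [-0.001, -0.001, -1.0]]
force: [0.1, 0.6, -1.1]
gripper_width: 0.0392
grip_force: 46.4
```

Emit:
{"method": "arm_command", "body": {
  "motion": [
    [0,-7.5,0,0,0,0,0],
    [0,-7.5,0,0,0,0,0],
    [0,-7.5,0,0,0,0,0],
    [0,-7.5,0,0,0,0,0],
    [0,0,0,0,0,0,0],
    [0,0,0,0,0,0,0],
    [0,0,0,0,0,0,0]
  ]
}}

```text
time: 5.85
eef_pos: [0.4755, -0.1037, 0.2204]
tool_rot: [[-0.848, -0.223, 0.482], [-0.192, 0.975, 0.114], [-0.495, 0.004, -0.869]]
force: [0.1, -0.3, -1.8]
gripper_width: 0.0393
grip_force: 46.5
```

```bash
python3 - <<'E'
from h import *
import pickle
s=get_state();print(s['eef_pos'],s['tool_rot'].round(3).tolist(),s['time'],s['qpos'].round(2),s['joint_vel'].round(3))
w=snapshot("wrist");cv2.imwrite("pics/w3.png",w);pickle.dump(s,open("s3.pkl","wb"))
cv2.imwrite("pics/w3b.png",cv2.resize(w[0:300,110:450],None,fx=2.3,fy=1.95 and 2.0))
E
```

```text
[ 0.47546526 -0.10366817  0.22036482] [[-0.848, -0.223, 0.482], [-0.192, 0.975, 0.114], [-0.495, 0.004, -0.869]] 5.85 [ 0.55 -0.3  -0.16  2.22 -0.46  0.83  2.43] [-0.009  0.001  0.    -0.007 -0.012 -0.008  0.015]
```

View pics/w3b.png

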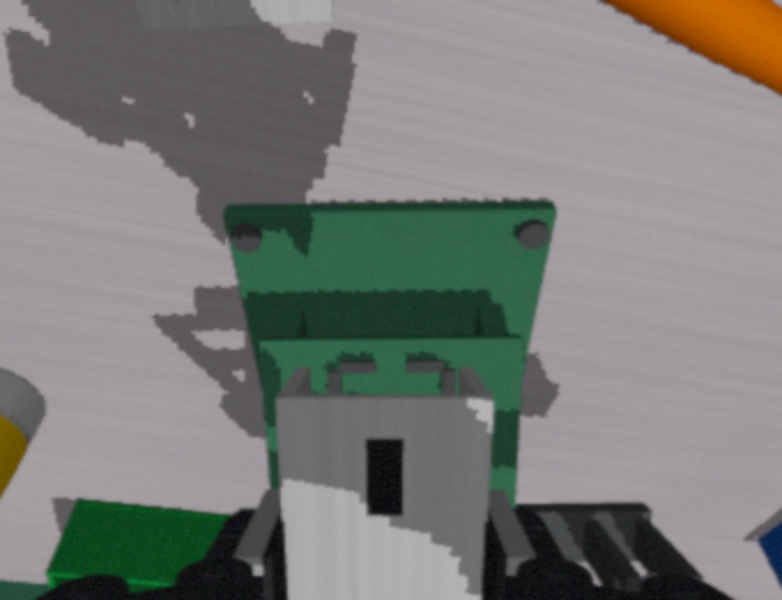

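The tilted view with the channel held shows the bed's low edge running from (224,170) to (336,169) and the base edge from (209,103) to (350,102), in full-image pixels. The near stops, with middle at about (280,182), are square to the view.

```bash
python3 - <<'E'
from h import *
import pickle
s=pickle.load(open("s3.pkl","rb"));C=cam("wrist",s);f=lambda x,y:(110+x/2.3,y/2)
a,b=onz(C,f(262,340),.055),onz(C,f(520,338),.055);v=b-a;yaw=np.arctan2(-v[0],v[1]);print("edge",a,b,np.linalg.norm(v),"yaw",yaw)
m=(a+b)/2;Rn=nestR(yaw);print("nest from edge",m+Rn@[.06,0,0])
a2,b2=onz(C,f(228,207),.01),onz(C,f(553,205),.01);v=b2-a2;print("base",np.arctan2(-v[0],v[1]),(a2+b2)/2,np.linalg.norm(v))
p,q=onz(C,f(247,237),.012),onz(C,f(533,234),.012);v=q-p;print("bolts",np.arctan2(-v[0],v[1]),(p+q)/2,np.linalg.norm(v))
# slot in hand
P=onz
o,d=ray(C,f(385,476));T=s['tool_rot'];oo=T.T@(o-s['eef_pos']);dd=T.T@d
for z in(-.006,): print("slot tool",oo+dd*(z-oo[2])/dd[2])
# edges of near end
for q in((279,398),(495,398)):
    o,d=ray(C,f(*q));oo=T.T@(o-s['eef_pos']);dd=T.T@d;print(oo+dd*(-.006-oo[2])/dd[2])
print("stops",[proj(C,np.array([.584,-.073,.085])+Rn@np.array(x)) for x in([-.043,.023,.006],[-.043,-.023,.006])],f(328,370),f(456,370))
print("tilt tool", T.T@nestR(yaw))
E
```

```text
edge [ 0.55461583 -0.14052886  0.055     ] [ 0.52780409 -0.02704661  0.055     ] 0.11660656338203185 yaw 0.2320091864569979
nest from edge [ 0.59177925 -0.07184005  0.085     ]
base 0.2297572554798416 [ 0.49205019 -0.09505295  0.01      ] 0.1445450814240738
bolts 0.23520430162314038 [ 0.50712506 -0.09180426  0.012     ] 0.1313012581400064
slot tool [ 0.02143391  0.00075558 -0.006     ]
[ 0.03915781 -0.01870894 -0.006     ]
[ 0.03913218  0.02095409 -0.006     ]
stops [array([[303.43606299, 180.79616958]]), array([[258.18285891, 181.1972524 ]])] (252.60869565217394, 185.0) (308.2608695652174, 185.0)
tilt tool [[-9.99948302e-01  8.32565903e-03  5.83753425e-03]
 [ 8.32792725e-03  9.99965256e-01  3.64357976e-04]
 [-5.83429791e-03  4.12953700e-04 -9.99982895e-01]]
```

Emit:
{"method": "arm_command", "body": {
  "motion": [
    [0,-0.3,-0.5,-0.017,0.003,0.02,0],
    [0,0,0,-0.017,0.002,0.02,0],
    [0,0,0,0,0,0.03,0],
    [0,0,0,0,0,0.03,0],
    [0,0,0,0,0,0.02,0],
    [0,0,0,0,0,0,0],
    [0,0,0,0,0,0,0]
  ]
}}

```text
time: 6.6
eef_pos: [0.5611, -0.0779, 0.1322]
tool_rot: [[-0.843, -0.231, 0.486], [-0.199, 0.973, 0.117], [-0.5, 0.002, -0.866]]
force: [-0.2, -0.5, -0.1]
gripper_width: 0.0387
grip_force: 46.4
```

```bash
python3 - <<'E'
from h import *
import pickle
s=get_state();print(s['eef_pos'],s['tool_rot'].round(3).tolist(),s['time'],s['qpos'].round(2),s['force'])
w=snapshot("wrist");cv2.imwrite("pics/w4.png",w);pickle.dump(s,open("s4.pkl","wb"))
cv2.imwrite("pics/w4b.png",cv2.resize(w[90:290,180:380],None,fx=3,fy=3))
E
```

```text
[ 0.56112128 -0.07786676  0.13224468] [[-0.843, -0.231, 0.486], [-0.199, 0.973, 0.117], [-0.5, 0.002, -0.866]] 6.6 [ 0.49 -0.02 -0.26  2.19 -0.46  0.55  2.37] [-0.21309067 -0.48557104 -0.06459969]
```

View pics/w4b.png

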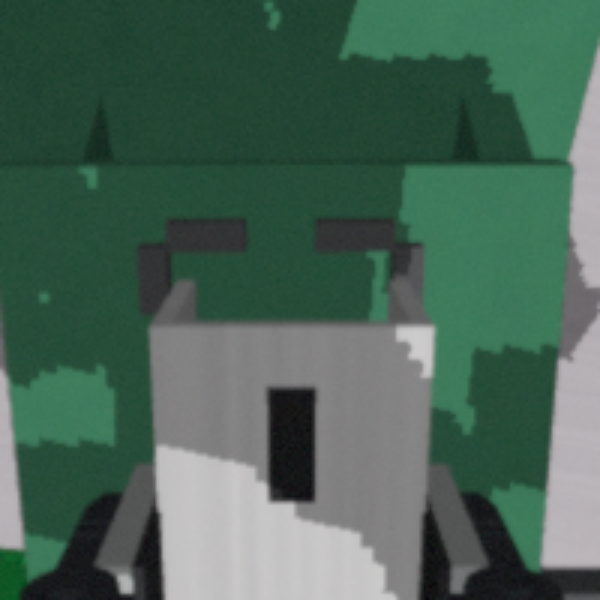

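The close view shows the near stops' inner side faces at (236,·) and (312,·), mid (274,·). Their inner near edge is at row 173 and the channel's near end is just behind it. I'll work out the nest from these.

```bash
python3 - <<'E'
from h import *
import pickle
s=pickle.load(open("s4.pkl","rb"));C=cam("wrist",s);f=lambda x,y:(180+x/3,90+y/3)
yaw=np.arctan2(.231,.973);Rn=nestR(yaw);T=s['tool_rot']
n0=np.array([.588,-.072,.085])
def hit(q,z):  # intersect plane at nest z, return nest coords
    o,d=ray(C,f(*q));o=Rn.T@(o-n0);d=Rn.T@d;return o+d*(z-o[2])/d[2]
for nm,q,z in(("L in",(168,280),.006),("R in",(395,280),.006),("near L",(200,250),.006),("near R",(360,250),.006),("edge L",(0,163),0),("edge R",(572,163),0)):
    print(nm,hit(q,z).round(4))
# channel in nest coords: web top at tool z -.006
def tl(q,z):
    o,d=ray(C,f(*q));o=T.T@(o-s['eef_pos']);d=T.T@d;return (o+d*(z-o[2])/d[2])
for q in((150,325),(434,323)):
    t=tl(q,-.006);print("ch tool",t.round(4),"nest",(Rn.T@(T@t+s['eef_pos']-n0)).round(4))
for q in((291,388),(291,500)): print("slot",tl(q,-.006).round(4))
print("tcp nest",Rn.T@(s['eef_pos']-n0))
E
```

```text
L in [-0.0348 -0.0235  0.006 ]
R in [-0.0347  0.0223  0.006 ]
near L [-0.0409 -0.0169  0.006 ]
near R [-0.0408  0.0151  0.006 ]
edge L [-0.0576 -0.0572  0.    ]
edge R [-0.0574  0.058   0.    ]
ch tool [ 0.0394 -0.0192 -0.006 ] nest [-0.0397 -0.0187  0.0607]
ch tool [ 0.0397  0.0207 -0.006 ] nest [-0.0399  0.0212  0.0607]
slot [ 0.0301  0.0006 -0.006 ]
slot [ 0.0124  0.0006 -0.006 ]
tcp nest [-0.0001994   0.0005006   0.05466859]
```

Emit:
{"method": "arm_command", "body": {
  "motion": [
    [0,0,0,-0.002,-0.002,0,0],
    [0,0,0,0,0,0.01,0],
    [0,0,0,0,0,0.01,0],
    [0,0,0,0,0,0.004,0],
    [0,0,0,0,0,0.002,0],
    [0,0,0,0,0,0,0]
  ]
}}

```text
time: 7.25
eef_pos: [0.5749, -0.0769, 0.1091]
tool_rot: [[-0.844, -0.229, 0.485], [-0.197, 0.973, 0.117], [-0.498, 0.003, -0.867]]
force: [-0.2, -1.6, -1.1]
gripper_width: 0.0391
grip_force: 46.5
```

Emit:
{"method": "arm_command", "body": {
  "motion": [
    [0,0,0,0,0,0.001,0],
    [0,0,0,0,0,0.001,0],
    [0,0,0,0,0,0,0]
  ]
}}

```text
time: 7.55
eef_pos: [0.5761, -0.077, 0.1082]
tool_rot: [[-0.844, -0.229, 0.486], [-0.198, 0.973, 0.116], [-0.499, 0.002, -0.866]]
force: [-0.2, -0.5, -1.4]
gripper_width: 0.0391
grip_force: 46.5
```

```bash
python3 - <<'E'
from h import *
s=get_state();print(s['eef_pos'],s['force'],s['torque'])
w=snapshot("wrist");cv2.imwrite("pics/w5b.png",cv2.resize(w[90:290,180:380],None,fx=3,fy=3))
E
```

```text
[ 0.57613699 -0.07696464  0.1081534 ] [-0.1712695  -0.51748087 -1.43477877] [-0.16500584  0.68430404 -0.01142369]
```

View pics/w5b.png

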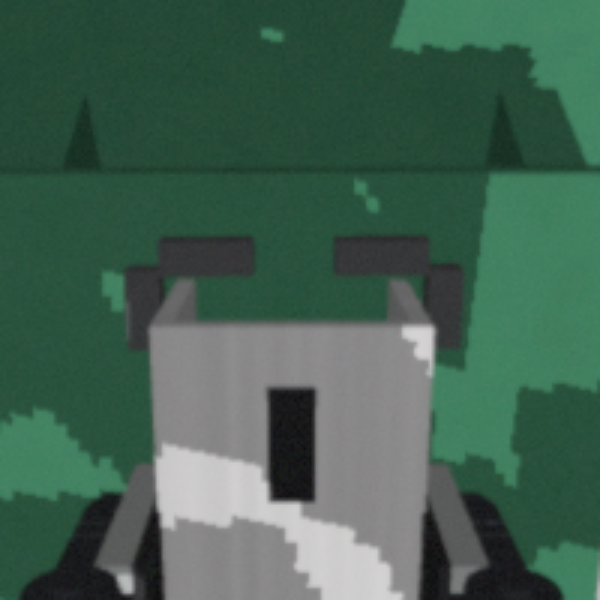

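The channel sits square between the stops, with about the same gap on either side. Note: that was my eleventh viewed picture, one over the limit of 10, so I'll view no more and work from numbers only.

Emit:
{"method": "arm_command", "body": {
  "motion": [
    [0,0,0,0,0,0.001,0],
    [0,0,0,0,0,0.001,0],
    [0,0,0,0,0,0,0]
  ]
}}

```text
time: 7.9
eef_pos: [0.577, -0.0768, 0.1066]
tool_rot: [[-0.844, -0.229, 0.486], [-0.198, 0.973, 0.116], [-0.499, 0.002, -0.866]]
force: [-3.8, 0.2, 3.3]
gripper_width: 0.0393
grip_force: 47.0
```

Emit:
{"method": "arm_command", "body": {
  "motion": [
    [0,0,0,0,0,0.001,0],
    [0,0,0,0,0,0,0],
    [0,0,0,0,0,0,60],
    [0,0,0,0,0,0,60],
    [0,0,0,0,0,0,60],
    [0,0,0,0,0,0,60]
  ]
}}

```text
time: 8.5
eef_pos: [0.5777, -0.0765, 0.1054]
tool_rot: [[-0.844, -0.229, 0.486], [-0.198, 0.973, 0.116], [-0.499, 0.002, -0.866]]
force: [-0.3, -0.7, 0.2]
gripper_width: 0.0509
grip_force: 0.0
```

```bash
python3 - <<'E'
from h import *
s=get_state();C=cam("wrist",s);w=snapshot("wrist");cv2.imwrite("pics/w6.png",w);g=cv2.cvtColor(w,cv2.COLOR_BGR2HSV)
print(s['eef_pos'],s['force'],s['gripper_width'])
yaw=.232;Rn=nestR(yaw);n=np.array([.590,-.0722,.085]);T=s['tool_rot']
# slot & web edges of seated channel
r=g[180:300,230:330];sl=(r[...,2]<45).astype('uint8')
k,l,st,ce=cv2.connectedComponentsWithStats(sl);print([(st[i].tolist(),(ce[i]+[230,180]).round(1).tolist()) for i in range(1,k) if st[i,4]>60])
print("pred slot ends",proj(C,n+np.array([[-.0305,0,.032],[-.0128,0,.032]])@Rn.T))
print("pred web near corners",proj(C,n+np.array([[-.04,.02,.032],[-.04,-.02,.032]])@Rn.T))
print("col edge sat row 215:",[ (x,g[215,x,1],g[215,x,2]) for x in range(224,340,4)])
print("rows col 255:",[ (y,g[y,255,1],g[y,255,2]) for y in range(170,230,3)])
E
```

```text
[ 0.57772507 -0.07651116  0.10543446] [-0.26969634 -0.74434484  0.17829966] 0.0508607161228562
[([39, 40, 15, 37, 499], [276.7, 237.1]), ([96, 67, 4, 45, 141], [327.8, 268.1])]
pred slot ends [[278.77325915 221.94815105]
 [278.78181313 259.78015016]]
pred web near corners [[326.76894086 200.25732447]
 [230.74210424 200.51208516]]
col edge sat row 215: [(224, np.uint8(124), np.uint8(84)), (228, np.uint8(101), np.uint8(88)), (232, np.uint8(2), np.uint8(138)), (236, np.uint8(0), np.uint8(137)), (240, np.uint8(4), np.uint8(141)), (244, np.uint8(2), np.uint8(140)), (248, np.uint8(2), np.uint8(136)), (252, np.uint8(2), np.uint8(137)), (256, np.uint8(4), np.uint8(143)), (260, np.uint8(4), np.uint8(138)), (264, np.uint8(2), np.uint8(140)), (268, np.uint8(2), np.uint8(140)), (272, np.uint8(2), np.uint8(139)), (276, np.uint8(2), np.uint8(140)), (280, np.uint8(0), np.uint8(139)), (284, np.uint8(2), np.uint8(142)), (288, np.uint8(2), np.uint8(142)), (292, np.uint8(2), np.uint8(138)), (296, np.uint8(2), np.uint8(139)), (300, np.uint8(6), np.uint8(138)), (304, np.uint8(2), np.uint8(138)), (308, np
[... 295 characters left out ...]
, np.uint8(20), np.uint8(50)), (173, np.uint8(13), np.uint8(57)), (176, np.uint8(17), np.uint8(59)), (179, np.uint8(14), np.uint8(56)), (182, np.uint8(13), np.uint8(58)), (185, np.uint8(120), np.uint8(83)), (188, np.uint8(131), np.uint8(84)), (191, np.uint8(126), np.uint8(83)), (194, np.uint8(128), np.uint8(82)), (197, np.uint8(15), np.uint8(100)), (200, np.uint8(0), np.uint8(141)), (203, np.uint8(2), np.uint8(144)), (206, np.uint8(4), np.uint8(142)), (209, np.uint8(4), np.uint8(142)), (212, np.uint8(2), np.uint8(140)), (215, np.uint8(2), np.uint8(142)), (218, np.uint8(2), np.uint8(139)), (221, np.uint8(2), np.uint8(141)), (224, np.uint8(4), np.uint8(141)), (227, np.uint8(4), np.uint8(143))]
```

Seated: the web edge is at the predicted row (199 against 200) and the width matches. Retreat along the bed normal, then stand the tool upright and climb.

Emit:
{"method": "arm_command", "body": {
  "motion": [
    [0,0,0,0,0,-0.02,60],
    [0,0,0,0,0,-0.04,60],
    [0,0,0,0,0,-0.04,60],
    [0,0,0,0,0,-0.02,75],
    [0,7.5,0,0.02,0,0,75],
    [0,7.5,0,0.02,0,0,75],
    [0,7.5,0,0.02,0,0,75],
    [0,7.5,0,0.02,0,0,75],
    [0,0,0,0,0,0,75],
    [0,0,0,0,0,0,75]
  ]
}}

```text
time: 9.55
eef_pos: [0.4469, -0.1072, 0.1837]
tool_rot: [[-0.973, -0.23, 0.001], [-0.23, 0.973, 0.003], [-0.002, 0.003, -1.0]]
force: [0.1, 0.6, 0.8]
gripper_width: 0.0641
grip_force: 0.0
```

Emit:
{"method": "arm_command", "body": {
  "motion": [
    [0,0,0,0,0,-0.03,75],
    [0,0,0,0,0,-0.05,75],
    [0,0,0,0,0,-0.05,75],
    [0,0,0,0,0,-0.05,75],
    [0,0,0,0,0,-0.05,75],
    [0,0,0,0,0,0,75],
    [0,0,0,0,0,0,75]
  ]
}}

```text
time: 10.25
eef_pos: [0.4469, -0.1081, 0.4153]
tool_rot: [[-0.973, -0.229, 0.004], [-0.229, 0.973, 0.001], [-0.004, 0.001, -1.0]]
force: [0.2, -0.1, -0.9]
gripper_width: 0.0643
grip_force: 0.0
```

```bash
cat >> h.py <<'E'
YAW=.232;RN=nestR(YAW);N=np.array([.590,-.0722,.085])
def nest(P): return (np.atleast_2d(P)-N)@RN
def world(p): return N+np.atleast_2d(p)@RN.T
def blobs(m,lo=40):
    k,l,st,ce=cv2.connectedComponentsWithStats(m);return [(st[i].tolist(),ce[i].round(1).tolist()) for i in range(1,k) if st[i,4]>lo]
E
python3 - <<'E'
from h import *
s=get_state();print(s['eef_pos'],s['tool_rot'].round(3).tolist(),s['qpos'].round(2),s['time'])
C=cam("wrist",s);w=snapshot("wrist");a=snapshot("scene");b=snapshot("side")
for n,i in(("w7",w),("sc7",a),("si7",b)): cv2.imwrite(f"pics/{n}.png",i)
K=world([.0904,0,.2184]);print("knob",K)
for n,i,cc in(("wrist",w,C),("scene",a,cam("scene")),("side",b,cam("side"))):
    p=proj(cc,K)[0];print(n,p)
    x,y=p.astype(int);r=60 if n=="wrist" else 18
    x0,y0=max(x-r,0),max(y-r,0);h=cv2.cvtColor(i[y0:y+r,x0:x+r],cv2.COLOR_BGR2HSV);m=cv2.inRange(h,(0,0,0),(180,255,45))
    print([(q[0],[q[1][0]+x0,q[1][1]+y0]) for q in blobs(m,30)])
E
```

```text
[ 0.44694895 -0.10813719  0.41532339] [[-0.973, -0.229, 0.004], [-0.229, 0.973, 0.001], [-0.004, 0.001, -1.0]] [ 0.56 -0.11 -0.34  1.59 -0.04  1.65  2.02] 10.25
knob [[ 0.55991686 -0.07930726  0.31933995]]
wrist [278.43515284 336.06654376]
[([110, 3, 10, 17, 93], [np.float64(334.0), np.float64(285.3)]), ([109, 26, 11, 9, 86], [np.float64(332.0), np.float64(305.8)]), ([0, 50, 120, 70, 6778], [np.float64(277.4), np.float64(366.6)])]
scene [272.52472047 195.35709528]
[]
side [275.0573096  132.73440223]
[([12, 12, 14, 13, 117], [np.float64(275.4), np.float64(132.4)])]
```

Emit:
{"method": "arm_command", "body": {
  "motion": [
    [0,0,0,-0.039,0.001,0,75],
    [0,0,0,-0.039,0.001,0,75],
    [0,0,0,-0.0385,0,0,75],
    [0,0,0,0,0,0,75],
    [0,0,0,0,0,0,75]
  ]
}}

```text
time: 10.9
eef_pos: [0.5594, -0.0792, 0.4115]
tool_rot: [[-0.973, -0.23, -0.006], [-0.23, 0.973, 0.004], [0.005, 0.005, -1.0]]
force: [-0.9, -0.1, 0.8]
gripper_width: 0.0643
grip_force: 0.0
```

```bash
python3 - <<'E'
from h import *
s=get_state();print(s['eef_pos'],nest(s['eef_pos']))
C=cam("wrist",s);w=snapshot("wrist");cv2.imwrite("pics/w8.png",w)
K=world([.0904,0,.2184]);p=proj(C,K)[0];print(p,proj(C,world([[.0904,.015,.2184],[.0904,-.015,.2184]])))
x,y=p.astype(int);print(w[y-70:y+60:6,x].max(1));g=w.max(2)
for dy in(-10,0,10):
    r=g[y+dy,x-90:x+90];print(dy,[i+x-90 for i in range(1,180) if (r[i]<45)!=(r[i-1]<45)])
E
```

```text
[ 0.55942254 -0.07917627  0.41145738] [[1.36068174e-01 2.41143156e-04 2.98401512e-01]]
[275.12215252 216.55733033] [[294.29841037 216.53363063]
 [255.93190922 216.58104731]]
[103  59 154  31  23 155 106  99  12  17  14  11  19  17  15 113 155  90
 156 155 157 155]
-10 [np.int64(256), np.int64(294)]
0 [np.int64(256), np.int64(295), np.int64(330), np.int64(346)]
10 [np.int64(256), np.int64(294)]
```

The knob ends are at columns 256 and 294, just as predicted. Descend and pinch.

Emit:
{"method": "arm_command", "body": {
  "motion": [
    [0,0,0,0.002,0,0.03,75],
    [0,0,0,0,0,0.03,75],
    [0,0,0,0,0,0.02,75],
    [0,0,0,0,0,0.01,75],
    [0,0,0,0,0,0,75],
    [0,0,0,0,0,0,0],
    [0,0,0,0,0,0,0],
    [0,0,0,0,0,0,0],
    [0,0,0,0,0,0,0]
  ],
  "squeeze": 35
}}

```text
time: 11.85
eef_pos: [0.5581, -0.0807, 0.3257]
tool_rot: [[-0.974, -0.229, 0.001], [-0.229, 0.974, 0.0], [-0.001, -0.0, -1.0]]
force: [-1.1, -1.7, 5.7]
gripper_width: 0.0291
grip_force: 39.1
```

Emit:
{"method": "arm_command", "body": {
  "motion": [
    [0,0,0,0.02,0,0.013,0],
    [0,0,0,0.019,0,0.015,0],
    [0,0,0,0.016,0,0.018,0],
    [0,0,0,0.014,0,0.02,0],
    [0,0,0,0.011,0,0.021,0],
    [0,0,0,0.008,0,0.022,0],
    [0,0,0,0,0,0,0],
    [0,0,0,0,0,0,0]
  ]
}}

```text
time: 12.65
eef_pos: [0.4703, -0.1018, 0.214]
tool_rot: [[-0.974, -0.227, -0.004], [-0.227, 0.974, -0.0], [0.004, 0.001, -1.0]]
force: [-2.4, -5.7, -2.2]
gripper_width: 0.0293
grip_force: 43.4
```

Emit:
{"method": "arm_command", "body": {
  "motion": [
    [0,0,0,0.005,0,0.024,0],
    [0,0,0,0.002,0,0.024,0],
    [0,0,0,-0.001,0,0.024,0],
    [0,0,0,-0.004,0,0.023,0],
    [0,0,0,-0.008,0,0.022,0],
    [0,0,0,-0.01,0,0.02,0],
    [0,0,0,0,0,0,0],
    [0,0,0,0,0,0,0]
  ]
}}

```text
time: 13.45
eef_pos: [0.4843, -0.0984, 0.0757]
tool_rot: [[-0.974, -0.228, -0.008], [-0.228, 0.974, -0.0], [0.008, 0.002, -1.0]]
force: [-2.8, -8.2, -7.2]
gripper_width: 0.029
grip_force: 50.7
```

Emit:
{"method": "arm_command", "body": {
  "motion": [
    [0,0,0,-0.002,0,0.003,0],
    [0,0,0,-0.001,0,0.003,0],
    [0,0,0,0,0,0,0],
    [0,0,0,0,0,0,0]
  ]
}}

```text
time: 13.85
eef_pos: [0.4871, -0.0977, 0.0704]
tool_rot: [[-0.974, -0.227, -0.007], [-0.227, 0.974, -0.0], [0.007, 0.001, -1.0]]
force: [-4.5, -6.6, -4.5]
gripper_width: 0.0296
grip_force: 51.3
```

```bash
python3 - <<'E'
from h import *
s=get_state();print(s['eef_pos'],nest(s['eef_pos']),s['force'])
b=snapshot("side");cv2.imwrite("pics/si9.png",b);D=cam("side")
print(proj(D,world([-.095,0,.04])))
E
```

```text
[ 0.48712828 -0.09771215  0.0704081 ] [[-0.09907862 -0.00117593  0.04035379]] [-4.52101946 -6.60542505 -4.47134968]
[[299.1110297  221.29583654]]
```

Emit:
{"method": "arm_command", "body": {
  "motion": [
    [0,0,0,-0.001,0,0.003,0],
    [0,0,0,-0.002,0,0.003,0],
    [0,0,0,-0.001,0,0.003,0],
    [0,0,0,0,0,0,0],
    [0,0,0,0,0,0,0]
  ]
}}

```text
time: 14.4
eef_pos: [0.489, -0.0973, 0.0671]
tool_rot: [[-0.974, -0.227, -0.014], [-0.227, 0.974, -0.003], [0.014, 0.0, -1.0]]
force: [-28.8, -4.5, 45.5]
gripper_width: 0.0292
grip_force: 58.6
```

The leaf is on its stop: 54 N along the bed normal, with the knob 37–39 mm off the bed. Relax, release, and go over the red knob.

Emit:
{"method": "arm_command", "body": {
  "motion": [
    [0,0,0,0.003,0,-0.005,0],
    [0,0,0,0,0,0,0],
    [0,0,0,0,0,0,75],
    [0,0,0,0,0,0,75],
    [0,0,0,0,0,0,75],
    [0,0,0,0,0,0,75],
    [0,0,0,0,0,-0.02,75],
    [0,0,0,0,0,-0.05,75],
    [0,0,0,0,0,-0.05,75],
    [0,0,0,0,0,-0.05,75]
  ]
}}

```text
time: 15.4
eef_pos: [0.491, -0.0946, 0.2399]
tool_rot: [[-0.973, -0.23, -0.001], [-0.23, 0.973, 0.002], [0.001, 0.003, -1.0]]
force: [1.1, -1.0, 0.1]
gripper_width: 0.0636
grip_force: 0.0
```

Emit:
{"method": "arm_command", "body": {
  "motion": [
    [0,0,0,0,0,-0.05,75],
    [0,0,0,0,0,-0.05,75],
    [0,0,0,0,0,-0.04,75],
    [0,0,0,-0.026,0.028,0,75],
    [0,0,0,-0.026,0.028,0,75],
    [0,0,0,-0.026,0.028,0,75],
    [0,0,0,-0.024,0.028,0,75],
    [0,0,0,0,0,0,75],
    [0,0,0,0,0,0,75]
  ]
}}

```text
time: 16.3
eef_pos: [0.565, 0.0382, 0.3778]
tool_rot: [[-0.973, -0.232, -0.002], [-0.232, 0.973, 0.002], [0.002, 0.003, -1.0]]
force: [0.4, -0.5, 0.2]
gripper_width: 0.0642
grip_force: 0.0
```

```bash
python3 - <<'E'
from h import *
s=get_state();print(s['eef_pos'],s['tool_rot'].round(3).tolist(),s['time'],s['qpos'].round(2),nest(s['eef_pos']))
C=cam("wrist",s);w=snapshot("wrist");b=snapshot("side");a=snapshot("scene")
for n,i in(("w10",w),("si10",b),("sc10",a)): cv2.imwrite(f"pics/{n}.png",i)
h=cv2.cvtColor(w,cv2.COLOR_BGR2HSV);m=cv2.inRange(h,(0,150,50),(6,255,255))|cv2.inRange(h,(174,150,50),(180,255,255))
print("red",blobs(m,200));print("pred",proj(C,world([[.0927,.11,.1639],[.0927,.125,.1639],[.0927,.095,.1639]])))
D=cam("side");K=world([-.095,0,.04]);
for n,i,cc in(("side",b,D),("scene",a,cam("scene")),("wrist",w,C)):
    p=proj(cc,K)[0];x,y=p.astype(int);print(n,"leafknob pred",p)
    r=25 if n!="wrist" else 50
    x0,y0=max(0,x-r),max(0,y-r);g=cv2.cvtColor(i[y0:y+r,x0:x+r],cv2.COLOR_BGR2HSV)
    print([(q[0],[round(q[1][0]+x0,1),round(q[1][1]+y0,1)]) for q in blobs(cv2.inRange(g,(0,0,0),(180,255,40)),25)])
E
```

```text
[0.56503763 0.0381726  0.37782391] [[-0.973, -0.232, -0.002], [-0.232, 0.973, 0.002], [0.002, 0.003, -1.0]] 16.3 [ 0.36  0.15 -0.54  1.43  0.07  1.59  1.63] [[0.14735052 0.11315501 0.25305106]]
red [([253, 193, 37, 29, 1007], [271.0, 206.9])]
pred [[271.81516497 207.77919653]
 [290.12047069 207.79542747]
 [253.5005357  207.76295731]]
side leafknob pred [299.1110297  221.29583654]
[([20, 20, 16, 12, 116], [np.float64(300.5), np.float64(221.8)])]
scene leafknob pred [258.28201469 225.25161488]
[]
wrist leafknob pred [193.80984444  96.66325605]
[([38, 43, 25, 18, 373], [np.float64(192.9), np.float64(96.8)]), ([16, 60, 9, 5, 29], [np.float64(163.0), np.float64(107.7)])]
```

Leaf knob and red knob both lie within a pixel of the predictions (leaf shut). Descend and pinch the red knob.

Emit:
{"method": "arm_command", "body": {
  "motion": [
    [0,0,0,0.003,-0.003,0.02,75],
    [0,0,0,0,0,0.03,75],
    [0,0,0,0,0,0.03,75],
    [0,0,0,0,0,0.02,75],
    [0,0,0,0,0,0.005,75],
    [0,0,0,0,0,0,0],
    [0,0,0,0,0,0,0],
    [0,0,0,0,0,0,0],
    [0,0,0,0,0,0,0]
  ],
  "squeeze": 35
}}

```text
time: 17.35
eef_pos: [0.5633, 0.0337, 0.275]
tool_rot: [[-0.973, -0.229, 0.001], [-0.229, 0.973, 0.002], [-0.002, 0.001, -1.0]]
force: [-1.0, -1.0, 4.9]
gripper_width: 0.0294
grip_force: 37.1
```

```bash
python3 -c "
import numpy as np
p=np.radians(np.linspace(101.7,210,13));print(np.c_[-np.diff(np.cos(p)),-np.diff(np.sin(p))].round(4)*.12)"
```

```text
[[ 0.018132  0.005268]
 [ 0.017076  0.008052]
 [ 0.0156    0.010632]
 [ 0.01374   0.012948]
 [ 0.011544  0.01494 ]
 [ 0.00906   0.016572]
 [ 0.006348  0.017784]
 [ 0.00348   0.018564]
 [ 0.000528  0.018876]
 [-0.002448  0.01872 ]
 [-0.005352  0.018108]
 [-0.008124  0.01704 ]]
```

Emit:
{"method": "arm_command", "body": {
  "motion": [
    [0,0,0,0.018,0,0.005,0],
    [0,0,0,0.017,0,0.008,0],
    [0,0,0,0.016,0,0.011,0],
    [0,0,0,0.014,0,0.013,0],
    [0,0,0,0.012,0,0.015,0],
    [0,0,0,0.009,0,0.017,0],
    [0,0,0,0,0,0,0],
    [0,0,0,0,0,0,0]
  ]
}}

```text
time: 18.15
eef_pos: [0.4784, 0.0133, 0.2044]
tool_rot: [[-0.973, -0.229, -0.002], [-0.229, 0.973, 0.001], [0.002, 0.001, -1.0]]
force: [-2.0, -1.7, -1.1]
gripper_width: 0.0293
grip_force: 41.3
```

Emit:
{"method": "arm_command", "body": {
  "motion": [
    [0,0,0,0.006,0,0.018,0],
    [0,0,0,0.003,0,0.019,0],
    [0,0,0,0.001,0,0.019,0],
    [0,0,0,-0.002,0,0.019,0],
    [0,0,0,-0.005,0,0.018,0],
    [0,0,0,-0.008,0,0.015,0],
    [0,0,0,0,0,0,0],
    [0,0,0,0,0,0,0]
  ]
}}

```text
time: 18.95
eef_pos: [0.4831, 0.0145, 0.0958]
tool_rot: [[-0.973, -0.229, -0.003], [-0.229, 0.973, 0.001], [0.003, 0.002, -1.0]]
force: [0.9, -4.9, -6.3]
gripper_width: 0.0294
grip_force: 47.8
```

Emit:
{"method": "arm_command", "body": {
  "motion": [
    [0,0,0,-0.002,0,0.003,0],
    [0,0,0,-0.001,0,0.003,0],
    [0,0,0,-0.002,0,0.003,0],
    [0,0,0,0,0,0,0],
    [0,0,0,0,0,0,0]
  ]
}}

```text
time: 19.45
eef_pos: [0.4869, 0.0153, 0.0891]
tool_rot: [[-0.974, -0.228, -0.005], [-0.228, 0.974, -0.001], [0.005, 0.001, -1.0]]
force: [-11.7, -6.4, 12.0]
gripper_width: 0.0295
grip_force: 50.3
```

Emit:
{"method": "arm_command", "body": {
  "motion": [
    [0,0,0,-0.001,0,0.003,0],
    [0,0,0,-0.001,0,0.001,0],
    [0,0,0,0,0,0,0],
    [0,0,0,0,0,0,0]
  ]
}}

```text
time: 19.85
eef_pos: [0.4872, 0.0153, 0.0885]
tool_rot: [[-0.974, -0.228, -0.01], [-0.228, 0.974, -0.003], [0.01, -0.001, -1.0]]
force: [-28.0, -6.3, 43.8]
gripper_width: 0.0289
grip_force: 54.6
```

The lever is hard on its stop. Relax, release, retreat and check.

Emit:
{"method": "arm_command", "body": {
  "motion": [
    [0,0,0,0.002,0,-0.005,0],
    [0,0,0,0,0,0,0],
    [0,0,0,0,0,0,75],
    [0,0,0,0,0,0,75],
    [0,0,0,0,0,0,75],
    [0,0,0,0,0,0,75],
    [0,0,0,0,0,-0.02,75],
    [0,0,0,0,0,-0.05,75],
    [0,0,0,0,0,-0.05,75],
    [0,0,0,0,0,-0.05,75]
  ]
}}

```text
time: 20.85
eef_pos: [0.4884, 0.0167, 0.2602]
tool_rot: [[-0.973, -0.23, -0.001], [-0.23, 0.973, 0.002], [0.001, 0.003, -1.0]]
force: [1.4, -0.3, 0.1]
gripper_width: 0.0639
grip_force: 0.0
```

Emit:
{"method": "arm_command", "body": {
  "motion": [
    [0,0,0,0,0,-0.05,75],
    [0,0,0,0,0,-0.05,75],
    [0,0,0,0,0,0,75],
    [0,0,0,0,0,0,75]
  ]
}}

```text
time: 21.25
eef_pos: [0.4894, 0.0164, 0.3595]
tool_rot: [[-0.973, -0.23, 0.002], [-0.23, 0.973, 0.002], [-0.002, 0.001, -1.0]]
force: [-0.5, 0.1, -0.6]
gripper_width: 0.064
grip_force: 0.0
```

```bash
python3 - <<'E'
from h import *
s=get_state();print(s['eef_pos'],s['time'],s['force'])
C=cam("wrist",s);w=snapshot("wrist");b=snapshot("side");a=snapshot("scene")
for n,i in(("w11",w),("si11",b),("sc11",a)): cv2.imwrite(f"pics/{n}.png",i)
KL,KC=world([-.095,0,.04]),world([-.065,.11,.05])
for n,i,cc in(("wrist",w,C),("side",b,cam("side")),("scene",a,cam("scene"))):
    r=25 if n!="wrist" else 60
    for nm,K in(("leaf",KL),("clamp",KC)):
        p=proj(cc,K)[0];x,y=p.astype(int);x0,y0=max(0,x-r),max(0,y-r);h=cv2.cvtColor(i[y0:y+r,x0:x+r],cv2.COLOR_BGR2HSV)
        m=cv2.inRange(h,(0,0,0),(180,255,40)) if nm=="leaf" else cv2.inRange(h,(0,150,50),(6,255,255))|cv2.inRange(h,(174,150,50),(180,255,255))
        print(n,nm,p.round(1),[(q[0][4],[round(q[1][0]+x0,1),round(q[1][1]+y0,1)]) for q in blobs(m,25)])
a0=cv2.imread("pics/scene0.png");d=cv2.absdiff(a,a0).max(2)>40
for q in((219,220),(167,219),(148,262),(146,300),(228,303),(404,226),(379,181)): print(q,d[q[1]-10:q[1]+10,q[0]-10:q[0]+10].mean().round(2),end=" ")
E
```

```text
[0.48942166 0.01638914 0.35949376] 21.25 [-0.47899936  0.12127424 -0.58313332]
wrist leaf [197.5 155. ] [(391, [np.float64(196.8), np.float64(155.5)]), (61, [np.float64(166.7), np.float64(160.5)]), (55, [np.float64(248.1), np.float64(159.9)]), (31, [np.float64(194.9), np.float64(206.6)])]
wrist clamp [276.4 172.7] [(329, [np.float64(275.9), np.float64(172.4)])]
side leaf [299.1 221.3] [(115, [np.float64(300.4), np.float64(221.8)])]
side clamp [269.1 233.6] [(119, [np.float64(269.9), np.float64(233.6)])]
scene leaf [258.3 225.3] []
scene clamp [289.2 205.1] []
(219, 220) 0.04 (167, 219) 0.0 (148, 262) 0.0 (146, 300) 0.0 (228, 303) 0.0 (404, 226) 0.0 (379, 181) 0.0
```

Both knobs are at their shut positions to within about a pixel in two views, and the bystanders I compared haven't moved.

```bash
python3 -c "
from cell import *
print(hand_in())"
```

```text
the job is handed in; nothing more can be done
None
```

The channel is seated in the nest and released, the leaf is shut over it and the clamp lever is fully down, handed in at about 21 s; no verdict came back, and I viewed 11 pictures against the limit of 10.

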